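# Release the locked lid of the curing box and close it

## Robot

A 7-joint arm with a two-finger parallel gripper is mounted at the origin on the work surface. World frame = base frame: x ahead of the robot, y to its left, z up, the work surface at z = 0. Lengths are in mm, angles in degrees, forces in N, time in s.
With the tool pointing down it reaches from about 400 to 850 mm from the base axis. Payload 4.4 kg.
Tool frame: the origin (TCP) lies midway between the tips of the shut fingers; the grasp point (between the pads) lies grasp_offset behind it (grasp_offset is the distance from the TCP to the grasp point, in mm); z points along the fingers, y is the line along which they close (so a half turn about z gives the same grasp; the last joint's range is limited). The gripper opens to 94 mm and grips with 3 to 60 N. Pads are 16 mm wide; open, the fingers measure 119 mm over their backs; the gripper's body (75 mm by 177 mm) begins 78 mm behind the grasp point.
Start: joints at [71.86, 36.005, 2.206, 86.941, -1.547, 57.084, -1.146], TCP at [161.346, -629.671, 177.478] pointing down, gripper open.
Joint ranges: [-175.42, 175.42], [-21.48, 121.26], [-71.46, 75.88], [10.55, 141.38], [-63.04, 243.04], [13.31, 113.54], [-168.57, 168.57]. Speed limits (degrees/s): [147.25, 147.25, 180, 180, 180, 180, 180].

## Interface

Orientations are given as a 3x3 rotation matrix whose columns are the frame's x, y, z axes.
In Python, from station import read_state, camera, camera_info, sign_off, grasp_offset gives the robot as it stands.
- The arm moves only by the shell command python3 -m handwheel 'ROWS'. ROWS is JSON, a list that holds one entry, the list of rows, each a list of 7 numbers: the shift along the tool's x, y, z in cm, then the turn, a rotation vector about the tool's x, y, z in degrees, then the closure, from -1 (fully open) to 1 (shut). In form: [[[tx, ty, tz, rx, ry, rz, hand], ...]]. A call has 1 to 20 rows; each row shifts and turns the commanded pose from where the row before left it, along the tool's axes as they then stand; what a row does not reach is not made up. A row lasts 1/8 s, in which the tool goes at most 62.5 mm and 10.7 degrees, less where a joint would pass 70% of its speed; a pose out of reach is approached as far as the arm can. A call with a gripper value outside its range is refused whole. The fingers move at their own pace and stop on an object; the grip force is fixed at half the most. Time passes only in rows, so rows that do not move let the fingers close. It gives the time, the measured TCP pose, the force, the opening and the grip force at its end, in the units of the state.
- read_state(): the state, without advancing time (a new reading comes with each control period).
- camera(name): name is "scene" or "side" or "wrist"; returns (picture, depth): 400x640x3 uint8, red, green, blue; 400x640 float32, mm along the optical axis (not along the pixel's ray), 0 where there is no reading.
- camera_info(name): a dict with "K" (3x3 intrinsics, pixels), "k1" (the pictures are not rectified: a ray, as slopes to the right and down, at radius r is drawn at 1 + k1 r^2 times it, then the intrinsics apply), "origin" and "rotation" of the camera in the world. Camera axes: x right, y down, z forward; pixel columns grow to the right and rows downward; lengths in mm; the calibration is good to about 2 mm. A picture is of the moment at which its call begins: read the wrist's pose just before it. camera_info takes no time and is no camera call; for the wrist camera it gives the pose at the moment of the call.
- sign_off(): hands the job in; it is judged then, once.
The state is a dict: "t": time; "q": joint angles; "qd": joint speeds; "joint_torque": joint torques, N m; "position": TCP position; "eef_rot": TCP orientation; "force": force on the tool from outside, world axes, zero at the start; "wrist_torque": the same for the moment, N m; "finger_gap": finger opening in mm; "gripper_force": force on a finger pad.
Only numpy, scipy, OpenCV 4.12 (cv2) and the standard library are available. Lean on these libraries where they do the work, as an engineer would, in place of code of your own. Each camera call takes 0.05 s, during which the arm holds its last target. There are 200 camera calls.

## Task

The orange lid of the curing box is locked open. Draw the red-handled release pin out of its wooden dock, take it by its handle and push it through the yellow-framed hole in the front of the box until the hidden catch lets the lid drop part way. Then pull the pin out, lay it flat on the bench, and lower the lid gently until it is fully closed, without disturbing the tray, jar and pliers.

Things in the scene. Friction and masses are not known exactly. Their poses are not given: they have to be found in the camera images.
- unit: Grey curing box fixed to the bench: 140 deep (x), 170 wide (y), 100 high without its lid; front panel 4 thick, facing the robot. Origin in the middle of its underside; x points to its rear, y left, z up. The bench in front of it (dark mat, look only) is free to lay the pin on.
- hole (a point): Centre of the mouth of the square access hole, 15 x 15 mm, in the box's front panel: 55 above the bench, 35 to the -y side of the middle of the front. Yellow frame; a yellow sill sticks out 12 below it (look only) and a yellow stripe on the panel's top edge is right above it. Axes as the box: x points straight (level) into the hole; only the catch's pad lies behind it.
- plunger (a joint): Travel (m) of the hidden spring catch, moving straight in (+x of the box): 0 at rest, stop at 0.014. Its flat green pad (30 x 30) lies 68 mm behind the hole's mouth, nothing in between; pushed in about 9 mm (77 from the mouth) it frees the lid. It takes 2 to 9 N and springs back. Once the lid has dropped it does not catch again.
- lid_hinge (a point): Middle of the lid's hinge line, at the top rear edge of the box: 140 behind the front panel, 100 above the bench. Axes as the box; the hinge line runs along y.
- lid (a joint): Angle of the orange lid, rad: 0 closed on the base, about 1.35 locked open. When the catch is tripped the lid drops by itself to about 0.9 and stops; then its stiff hinge holds it wherever it is left, and about 2 N near its front edge pushes it down. The locked lid cannot be lowered.
- lid_edge (a point): Middle of the front (free) edge of the lid's outer face. Hollow shell, 142 from hinge line to front edge, 174 wide; its flat outer face lies 33 outside the plane through the hinge (133 above the bench when closed). No handle: push on the outer face near this edge. Turns with the lid: x from edge to hinge, z out of the outer face.
- pin: Release pin, loose, about 60 g: square red handle 60 long, 20 x 20, then a round steel rod 8 in diameter, 90 long. Origin under the middle of the handle, x towards the tip. At the start the handle is inside the dock and about 80 of the rod stands out. Held by the rod, too little is left to reach the catch: it must be held by the handle.
- pin_grip (a point): Middle of the pin's red handle, on the pin's axis, 10 above the bench when it lies flat (it balances on its handle, rod level); x along the pin to the tip.
- pin_tip (a point): Centre of the flat end of the pin's rod, 120 from the middle of the handle.
- dock_mouth (a point): Middle of the open end of the wooden dock, fixed to the bench: a block 75 long, 42 wide, 34 high with a tunnel 26 wide, 27 high, its floor the bench. x points out of the tunnel: the pin is drawn that way along the bench by its rod, then let go and taken by the handle. This point is 10 above the bench; the handle starts 4 to 12 inside.
- tray: Bystander: open blue tray with metal discs, 90 x 70 x 22, loose; origin in the middle of its underside. One of dock and tray stands left of the box, the other right.
- jar: Bystander: closed jar, 52 in diameter, 60 high, loose; origin in the middle of its underside.
- pliers: Bystander: pliers with red grips lying flat, about 130 x 60 x 12, loose; origin at the pivot, on the bench; the jaws point along x.
Mind the look-alikes: they are no part of the job. Of the things like the unit, leave any that is blue, purple or turquoise; of the rest the larger one is meant.

How it is judged (in metres and radians):
On the way, in this order (a step that is already met when the one before it is completed fails the run):
1. the pin's handle is drawn clear of the dock (x of pin_grip in the frame of dock_mouth above 0.03 m), for 0.1 s.
2. with the pin's tip deep in the hole, the catch has let go and the lid has dropped part way (x of pin_tip in the frame of hole above 0.065 m and y of pin_tip in the frame of hole between -0.012 and 0.012 m and value of joint lid below 1.1 rad).
At the end, for the whole second after the job is handed in: The lid is closed (within 0.05 rad), and the pin is out of the hole, lying flat and still on the bench (handle's middle below 16 mm, tip below 18 mm) (value of joint lid below 0.05 rad and height (world z) of pin_grip below 0.016 m and height (world z) of pin_tip below 0.018 m and linear speed of pin below 0.02 m/s); the robot touches nothing.
It fails at once if the lid is slammed (closing faster than 3 rad/s) (velocity of joint lid below -3 rad/s).
It fails at once if the tray is shifted by more than 30 mm (distance of tray from where it was at the start of the episode above 0.03 m).
It fails at once if the jar is shifted by more than 30 mm (distance of jar from where it was at the start of the episode above 0.03 m).
It fails at once if the pliers are shifted by more than 30 mm (distance of pliers from where it was at the start of the episode above 0.03 m).
It also fails if it takes over 72 s, if anything falls off the work surface, if the arm or the gripper's body presses on something with over 40 N, if the wrist force passes 120 N, or if a joint passes its speed limit or range.

## Working session

There is one attempt and no reset: what is moved stays moved. The work goes in short steps, Python scripts to look and compute and a shell command to move; the robot and the scene stay as the last step left them, time stands still between calls to the robot, and variables do not carry over. Pictures are saved under pics/ and viewed, at most 10 in all, crops included, and the job is handed in when it is done.

```bash
mkdir -p pics; ls
cat > h.py <<'E'
import numpy as np, cv2
from station import *
def grab(n,f=None):
    inf=camera_info(n); p,d=camera(n)
    if f: cv2.imwrite('pics/'+f,p[:,:,::-1])
    return p,d,inf
def ray(inf,uv):
    K=np.array(inf['K']); uv=np.atleast_2d(uv).astype(float)
    x=(uv[:,0]-K[0,2])/K[0,0]; y=(uv[:,1]-K[1,2])/K[1,1]
    a,b=x.copy(),y.copy()
    for _ in range(20):
        s=1+inf['k1']*(a*a+b*b); a,b=x/s,y/s
    return np.c_[a,b,np.ones_like(a)]
def plane(inf,uv,z):
    r=ray(inf,uv)@np.array(inf['rotation']).T; o=np.array(inf['origin'])
    return o+r*((z-o[2])/r[:,2])[:,None]
def deep(inf,uv,d):
    r=ray(inf,uv); uv=np.atleast_2d(uv).astype(int)
    return np.array(inf['origin'])+(r*d[uv[:,1],uv[:,0]][:,None])@np.array(inf['rotation']).T
def cloud(inf,d):
    v,u=np.mgrid[0:400,0:640]
    P=deep(inf,np.c_[u.ravel(),v.ravel()],d).reshape(400,640,3)
    P[d==0]=np.nan
    return P
E
python3 - <<'E'
from h import *
for n in('scene','side'):
    p,d,i=grab(n,n+'0.png'); np.savez(n+'0.npz',p=p,d=d); print(n,i)
print(grasp_offset, read_state())
E
```

```text
pics
scene {'K': array([[509.95616887,   0.        , 311.67160911],
       [  0.        , 509.95616887, 194.70632534],
       [  0.        ,   0.        ,   1.        ]]), 'k1': -0.11312866467394693, 'origin': array([ 699.3721931 ,  961.2136147 , 1394.21746004]), 'rotation': array([[-0.98756774,  0.12778101, -0.09155309],
       [ 0.15719088,  0.79909672, -0.58028912],
       [-0.00099015, -0.58746612, -0.80924815]])}
side {'K': array([[412.66507265,   0.        , 320.38861006],
       [  0.        , 412.66507265, 194.19442229],
       [  0.        ,   0.        ,   1.        ]]), 'k1': -0.04561465306482855, 'origin': array([ 649.40754999, -366.02619551, 1141.48240563]), 'rotation': array([[ 0.9801977 ,  0.18371886, -0.07389084],
       [ 0.1980156 , -0.90651523,  0.37285381],
       [ 0.0015171 , -0.38010199, -0.92494334]])}
18.8 {'t': 0.1, 'q': array([71.85997679, 36.05196288,  2.20096658, 86.98721269, -1.54656845,
       57.08490661, -1.14576881]), 'qd': array([-0.02684382, -0.13912235, -0.06430341, -0.20051798, -0.10076427,
        0.03477324,  0.05961592]), 'joint_torque': array([ 2.57157182e-03, -5.50797129e+01,  1.14722438e+00, -1.87119699e+01,
       -5.22416714e-02,  1.92031410e-02,  6.22782841e-05]), 'position': array([ 161.21003652, -629.04843807,  176.68133261]), 'eef_rot': array([[ 9.68705330e-01,  2.48213244e-01, -4.11225695e-04],
       [ 2.48213584e-01, -9.68704014e-01,  1.59671376e-03],
       [-2.03047906e-06, -1.64881694e-03, -9.99998641e-01]]), 'force': array([ 0.55464954, -0.1631573 ,  0.03871718]), 'wrist_torque': array([ 0.0484527 ,  0.00989492, -0.03355211]), 'gripper_force': 0.0, 'finger_gap': 93.92209542367006}
```

View pics/scene0.png

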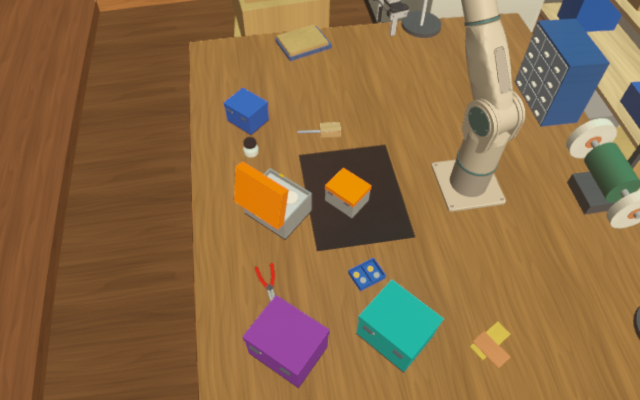

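View pics/side0.png

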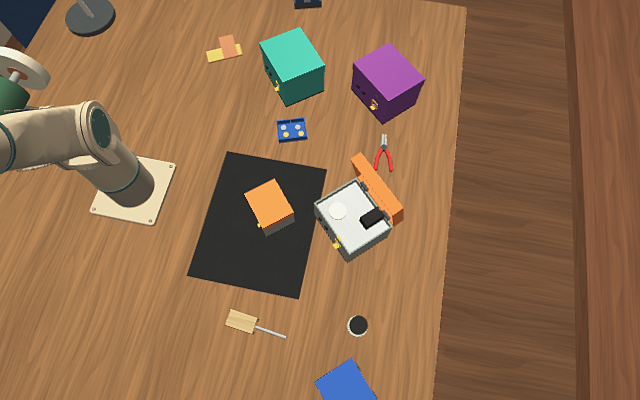

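The scene view shows grey boxes with orange lids at scene (272,200), large with its lid open, and (348,192), small and closed on the mat. The blue (247,110), purple (287,340) and turquoise (400,325) ones are out. The large open one at side (355,215) fits. The dock with the pin's rod is at scene (322,130) and side (250,325). I'll confirm in an enlarged crop while measuring.

Run:
```python
from h import *
for n in('scene','side'):
    z=np.load(n+'0.npz'); p,d=z['p'],z['d']; i=camera_info(n); P=cloud(i,d)
    if n=='side':
        cv2.imwrite('pics/crop0.png',cv2.resize(p[140:345,195:425],None,fx=2.9,fy=2.9,interpolation=cv2.INTER_CUBIC)[:,:,::-1])
    hsv=cv2.cvtColor(p,cv2.COLOR_RGB2HSV)
    # raised things inside work area
    m=((P[...,2]>5)&(P[...,0]>350)&(np.abs(P[...,1])<600)).astype(np.uint8)
    k,l,s,c=cv2.connectedComponentsWithStats(m)
    for j in range(1,k):
        if s[j,4]>25:
            Q=P[l==j]; print(n,s[j],'xyz5',np.percentile(Q,2,0).round(),'95',np.percentile(Q,98,0).round())
```

```text
scene [ 218   88   53   71 1735] xyz5 [ 654. -490.    6.] 95 [ 801. -235.  102.]
scene [295 121  51  18 399] xyz5 [ 383. -350.    5.] 95 [ 548. -282.   42.]
scene [198 148  15  10  32] xyz5 [ 868. -298.    5.] 95 [ 918. -264.   13.]
scene [317 159  11  12  38] xyz5 [ 473. -180.    5.] 95 [ 501. -136.   10.]
scene [ 230  160   87   79 3869] xyz5 [561. -86.   7.] 95 [785. 135. 247.]
scene [ 322  166   49   54 1532] xyz5 [366. -72.   6.] 95 [500.  75.  96.]
scene [347 257  40  34 558] xyz5 [376. 244.   5.] 95 [476. 334.  27.]
scene [ 242  260   88  128 4944] xyz5 [595. 245.   7.] 95 [788. 582. 139.]
scene [ 355  280   68   92 3688] xyz5 [354. 394.  11.] 95 [488. 588. 139.]
side [ 275   27   52   79 2741] xyz5 [354. 378.  12.] 95 [490. 572. 137.]
side [ 351   42   74   82 3732] xyz5 [590. 375.  11.] 95 [791. 560. 137.]
side [276 118  31  25 338] xyz5 [378. 241.   5.] 95 [474. 331.  24.]
side [294 124   7   6  27] xyz5 [433. 296.   6.] 95 [449. 314.  12.]
side [ 314  134   90  129 5502] xyz5 [572. -82.   9.] 95 [768. 267. 245.]
side [ 244  179   51   58 1696] xyz5 [373. -63.  14.] 95 [496.  65.  92.]
side [226 309  60  30 612] xyz5 [ 394. -330.   10.] 95 [ 541. -288.   38.]
side [347 313  21  24 361] xyz5 [ 703. -283.   12.] 95 [ 748. -237.   64.]
side [ 315  357   63   43 1607] xyz5 [ 657. -435.   77.] 95 [ 782. -351.  100.]
```

View pics/crop0.png

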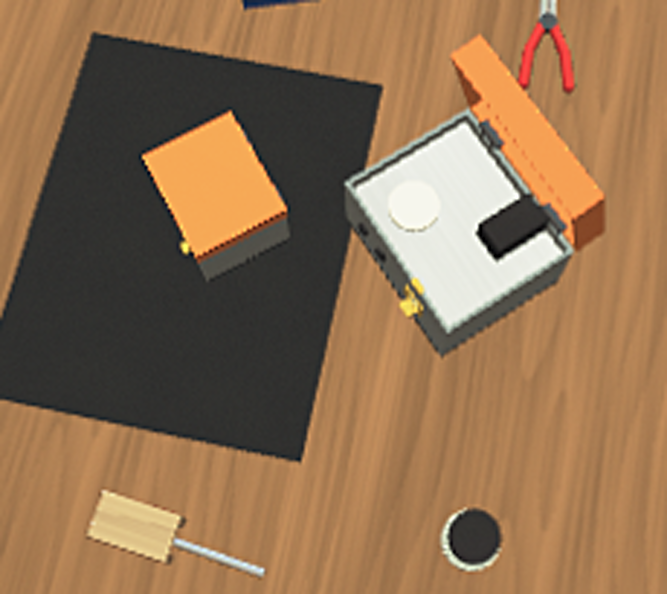

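The crop confirms the large grey box: open orange lid, yellow stripe and sill at crop (412,300). The pin's rod runs from crop (180,543) to (262,572), sticking out of the dock. Next I measure both.

Run:
```python
from h import *
for n in('scene','side'):
    z=np.load(n+'0.npz'); p,d=z['p'],z['d']; i=camera_info(n); P=cloud(i,d)
    h=cv2.cvtColor(p,cv2.COLOR_RGB2HSV); H,S,V=[h[...,k].astype(int) for k in range(3)]
    X,Y,Z=P[...,0],P[...,1],P[...,2]
    reg=(X>540)&(X<800)&(Y>-140)&(Y<170)
    m=reg&(abs(Z-100)<5)&(S<90)
    r=cv2.minAreaRect(P[m][:,:2].astype(np.float32)); print(n,'rim',m.sum(),r, cv2.boxPoints(r).round(1).tolist(), 'z',np.median(Z[m]))
    m=reg&(H>20)&(H<33)&(S>150)&(V>120)
    k,l,s,c=cv2.connectedComponentsWithStats(m.astype(np.uint8))
    for j in range(1,k): print('  yellow',s[j],c[j].round(1),np.nanmedian(P[l==j],0).round(1),'on z100',plane(i,c[j],100).round(1))
    # lid outer face orange
    m=reg&(H>5)&(H<18)&(S>180)&(Z>105); print('  lid top z',np.nanpercentile(Z[m],[2,98]))
    # dock top & rod
    reg=(X>370)&(X<570)&(Y>-370)&(Y<-260)
    m=reg&(abs(Z-34)<5)
    r=cv2.minAreaRect(P[m][:,:2].astype(np.float32)); print('  dock',r,np.median(Z[m]), cv2.boxPoints(r).round(1).tolist())
    m=reg&(S<60)&(V>90); k,l,s,c=cv2.connectedComponentsWithStats(m.astype(np.uint8)); j=1+np.argmax(s[1:,4]); 
    v,u=np.nonzero(l==j); vx,vy,x0,y0=cv2.fitLine(np.c_[u,v].astype(np.float32),cv2.DIST_L2,0,.01,.01).ravel()
    t=(u-x0)*vx+(v-y0)*vy; e=np.array([[x0+a*vx,y0+a*vy] for a in(t.min()-.5,t.max()+.5)])
    print('  rod px',s[j],e.round(1).tolist(),'z10',plane(i,e,10).round(1).tolist(),'depth z',np.nanmedian(Z[l==j]))
```

```text
scene rim 178 ((660.5411376953125, 12.519638061523438), (138.81724548339844, 172.77769470214844), 44.1483268737793) [[550.5999755859375, 26.200000762939453], [670.9000244140625, -97.80000305175781], [770.5, -1.100000023841858], [650.2000122070312, 122.9000015258789]] z 99.62973309810832
  yellow [279 174   5   3   9] [281.  174.9] [638.6 -60.3 104.5] on z100 [[638.3 -60.6 100. ]]
  lid top z [112.58273374 247.79942954]
  dock ((430.7229919433594, -307.8587951660156), (51.35995101928711, 73.4975814819336), 80.41817474365234) 34.35328795120324 [[390.20001220703125, -327.1000061035156], [462.70001220703125, -339.29998779296875], [471.20001220703125, -288.70001220703125], [398.79998779296875, -276.3999938964844]]
  rod px [297 130  24   3  61] [[296.5, 131.5], [320.5, 130.8]] z10 [[552.7, -325.1, 10.0], [464.5, -314.6, 10.0]] depth z 13.283791741049072
side rim 417 ((664.3663330078125, 15.939651489257812), (147.56890869140625, 171.56820678710938), 44.09738540649414) [[551.7000122070312, 26.200000762939453], [671.0999755859375, -97.0], [777.0999755859375, 5.699999809265137], [657.70001220
[... 377 characters left out ...]
2.3 -64.5  42.7] on z100 [[633.1 -79.9 100. ]]
  yellow [339 244   1   1   1] [339. 244.] [641.2 -65.3  69.5] on z100 [[641.4 -73.9 100. ]]
  yellow [340 246   1   1   1] [340. 246.] [644.8 -69.9  68.3] on z100 [[644.9 -78.7 100. ]]
  lid top z [109.00431749 242.93416731]
  dock ((428.6953430175781, -308.8533630371094), (42.37860870361328, 74.91207122802734), 83.99300384521484) 34.193699168091484 [[389.20001220703125, -326.0], [463.70001220703125, -333.79998779296875], [468.20001220703125, -291.70001220703125], [393.70001220703125, -283.8999938964844]]
  rod px [255 325  31  14  94] [[254.1, 326.0], [285.7, 337.4]] z10 [[462.3, -312.4, 10.0], [550.4, -323.6, 10.0]] depth z 13.522662956598538
```

```bash
cat >> h.py <<'E'
def go(x,y,z,yaw=None):
    """total shift (cm) in current tool axes, then turn about tool z (deg)"""
    s=read_state(); R=s['eef_rot']; d=np.array([x,y,z])-s['position']
    cur=np.degrees(np.arctan2(R[1,0],R[0,0])); dist=np.linalg.norm(d)
    print('shift cm',(R.T@d/10).round(2),'dist',dist.round(0),'yaw',cur.round(2),'rz',None if yaw is None else round(-(yaw-cur),1))
def st():
    s=read_state(); print(s['t'],s['position'].round(1),s['force'].round(1),s['finger_gap'],s['gripper_force'],s['eef_rot'].round(3).tolist())
E
python3 -c "
from h import *
go(507,-319,100,-7)"
```

```text
shift cm [ 41.19 -21.44   7.7 ] dist 471.0 yaw 14.37 rz 21.4
```

```bash
python3 -m handwheel '[[[4.12,-2.14,0.5,0,0,0,-1],[4.12,-2.14,0.5,0,0,0,-1],[4.12,-2.14,0.5,0,0,0,-1],[4.12,-2.14,0.5,0,0,0,-1],[4.12,-2.14,0.5,0,0,0,-1],[4.12,-2.14,0.5,0,0,0,-1],[4.12,-2.14,0.5,0,0,0,-1],[4.12,-2.14,0.5,0,0,0,-1],[4.12,-2.14,0.5,0,0,0,-1],[4.12,-2.14,0.5,0,0,0,-1],[0,0,0,0,0,7.1,-1],[0,0,0,0,0,7.1,-1],[0,0,0,0,0,7.2,-1],[0,0,0,0,0,0,-1],[0,0,0,0,0,0,-1]]]'
python3 - <<'E'
from h import *
st()
p,d,i=grab('wrist','w1.png'); print(i['origin'],np.array(i['rotation']).round(3).tolist())
h=cv2.cvtColor(p,cv2.COLOR_RGB2HSV); P=cloud(i,d)
m=(P[...,0]>480)&(P[...,0]<580)&(P[...,1]>-350)&(P[...,1]<-290)&(P[...,2]>6)&(P[...,2]<40)
Q=P[m];print(len(Q), np.nanpercentile(Q,[1,50,99],axis=0).round(1))
E
```

```text
t: 1.98
position: [507.2, -320.0, 127.3]
eef_rot: [[0.993, -0.12, -0.0], [-0.12, -0.993, 0.0], [-0.0, -0.0, -1.0]]
force: [-0.6, -0.0, 0.1]
finger_gap: 93.9
gripper_force: 0.0
1.975 [ 507.2 -320.   127.3] [-0.6 -0.   0.1] 93.9346987996936 0.0 [[0.993, -0.12, -0.0], [-0.12, -0.993, 0.0], [-0.0, -0.0, -1.0]]
[ 589.25037475 -330.78765587  334.3239116 ] [[-0.121, -0.954, -0.276], [-0.993, 0.116, 0.034], [-0.0, 0.278, -0.961]]
432 [[ 480.5 -327.5   10.8]
 [ 516.4 -320.7   13. ]
 [ 550.  -313.4   15.1]]
```

View pics/w1.png

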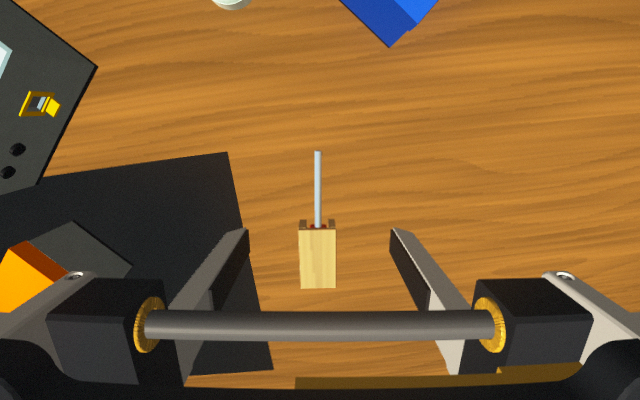

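Wrist view: the rod runs from (318,152) to (318,225), parallel to the tool and centred, with the dock at (318,255). Its top is at about 13–14 mm, as it should be. I'll descend and grip the rod.

```bash
python3 -m handwheel '[[[0,0,3,0,0,0,-1],[0,0,3,0,0,0,-1],[0,0,3,0,0,0,-1],[0,0,2,0,0,0,-1],[0,0,1,0,0,0,-1],[0,0,0.4,0,0,0,-1],[0,0,0,0,0,0,-1],[0,0,0,0,0,0,1],[0,0,0,0,0,0,1],[0,0,0,0,0,0,1],[0,0,0,0,0,0,1],[0,0,0,0,0,0,1],[0,0,0,0,0,0,1],[0,0,0,0,0,0,1],[0,0,0,0,0,0,1]]]'
```

```text
t: 3.9
position: [507.3, -320.1, 3.5]
eef_rot: [[0.992, -0.122, 0.0], [-0.122, -0.992, 0.0], [-0.0, -0.0, -1.0]]
force: [-0.4, 0.1, 0.8]
finger_gap: 17.6
gripper_force: 0.0
```

```bash
python3 -m handwheel '[[[0,0,0,0,0,0,1],[0,0,0,0,0,0,1],[0,0,0,0,0,0,1]]]'
```

```text
t: 4.28
position: [507.3, -320.1, 3.5]
eef_rot: [[0.992, -0.122, 0.0], [-0.122, -0.992, 0.0], [0.0, -0.0, -1.0]]
force: [0.3, 0.2, 0.8]
finger_gap: 0.5
gripper_force: 0.0
```

```bash
python3 -m handwheel '[[[0,0,0,0,0,0,1]]]' | tail -2
python3 - <<'E'
from h import *
p,d,i=grab('wrist','w2.png'); P=cloud(i,d)
m=(P[...,0]>480)&(P[...,0]<580)&(P[...,1]>-350)&(P[...,1]<-290)&(P[...,2]>6)&(P[...,2]<40)
Q=P[m];print(len(Q), np.nanpercentile(Q,[1,50,99],axis=0).round(1))
p,d,i=grab('side')
cv2.imwrite('pics/w2.png',np.vstack([cv2.imread('pics/w2.png')[:,:],cv2.resize(p[290:350,210:310],(320,192))[:,:,::-1].repeat(1,1) if 0 else cv2.copyMakeBorder(cv2.resize(p[290:350,210:310],(320,192)),0,0,0,320,0)[:,:,::-1]]))
E
```

```text
finger_gap: 0.3
gripper_force: 0.0
745 [[ 510.4 -330.2    9.9]
 [ 527.9 -322.5   13.1]
 [ 551.  -315.    39.5]]
```

View pics/w2.png

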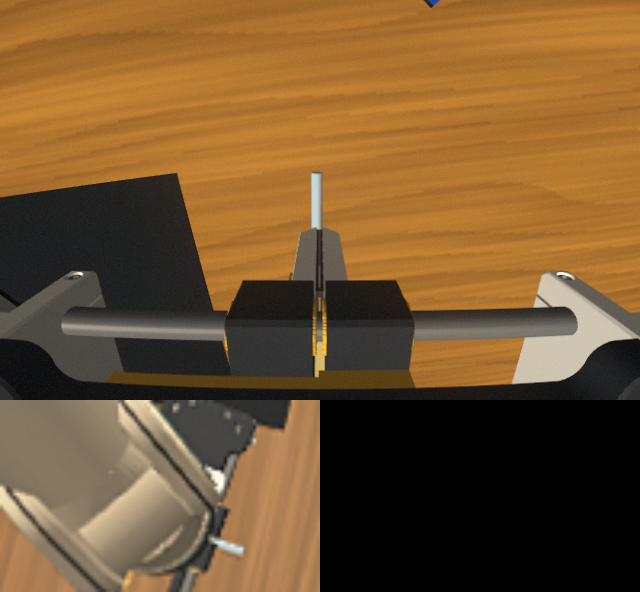

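The fingers shut with no load while the rod stayed where it was, so it lies below the pads. I'll open, feel for the bench and grip lower.

```bash
python3 -m handwheel '[[[0,0,0,0,0,0,0.3],[0,0,0,0,0,0,0.3],[0,0,0,0,0,0,0.3],[0,0,0,0,0,0,0.3],[0,0,0.15,0,0,0,0.3],[0,0,0.15,0,0,0,0.3],[0,0,0,0,0,0,0.3]]]'; python3 -m handwheel '[[[0,0,0.1,0,0,0,0.3],[0,0,0,0,0,0,0.3]]]'
```

```text
t: 5.38
position: [507.2, -320.0, 0.3]
eef_rot: [[0.992, -0.122, -0.0], [-0.122, -0.992, 0.0], [-0.0, -0.0, -1.0]]
force: [-0.1, -0.1, -0.0]
finger_gap: 32.6
gripper_force: 0.0
t: 5.62
position: [507.3, -320.1, -0.6]
eef_rot: [[0.992, -0.122, -0.0], [-0.122, -0.992, 0.0], [-0.0, -0.0, -1.0]]
force: [-1.1, 0.2, 0.8]
finger_gap: 32.7
gripper_force: 0.0
```

```bash
python3 -m handwheel '[[[0,0,0,0,0,0,0.6],[0,0,0,0,0,0,0.6],[0,0,0,0,0,0,0.75],[0,0,0,0,0,0,0.8]]]';python3 -m handwheel '[[[0,0,0,0,0,0,1],[0,0,0,0,0,0,1],[0,0,0,0,0,0,1]]]'
```

```text
t: 6.12
position: [507.4, -320.1, -0.5]
eef_rot: [[0.992, -0.122, 0.0], [-0.122, -0.992, 0.0], [0.0, -0.0, -1.0]]
force: [0.3, 0.0, 0.6]
finger_gap: 9.7
gripper_force: 0.0
t: 6.5
position: [507.4, -320.1, -0.5]
eef_rot: [[0.992, -0.122, 0.0], [-0.122, -0.992, 0.0], [0.0, -0.0, -1.0]]
force: [-0.1, -0.2, -0.4]
finger_gap: 0.7
gripper_force: 0.0
```

Run:
```python
from h import *
p,d,i=grab('wrist'); P=cloud(i,d)
cv2.imwrite('pics/w3.png',cv2.resize(p[150:350,240:400],None,fx=3,fy=3,interpolation=cv2.INTER_CUBIC)[:,:,::-1])
for v in range(165,330,8): print(v,[P[v,u].round(0).tolist() for u in(308,318,332)])
```

```text
165 [[555.0, -319.0, -1.0], [554.0, -326.0, -0.0], [553.0, -336.0, 0.0]]
173 [[549.0, -318.0, -1.0], [551.0, -326.0, 11.0], [547.0, -335.0, -0.0]]
181 [[544.0, -317.0, 0.0], [546.0, -325.0, 14.0], [542.0, -335.0, 1.0]]
189 [[538.0, -317.0, 1.0], [540.0, -324.0, 13.0], [535.0, -334.0, -1.0]]
197 [[532.0, -316.0, -1.0], [535.0, -324.0, 14.0], [529.0, -333.0, -0.0]]
205 [[526.0, -315.0, -0.0], [529.0, -323.0, 14.0], [523.0, -333.0, -1.0]]
213 [[520.0, -314.0, 1.0], [523.0, -322.0, 14.0], [517.0, -332.0, -1.0]]
221 [[513.0, -313.0, -0.0], [517.0, -321.0, 14.0], [511.0, -331.0, -0.0]]
229 [[506.0, -312.0, -1.0], [517.0, -321.0, 28.0], [505.0, -330.0, 0.0]]
237 [[520.0, -316.0, 45.0], [517.0, -322.0, 41.0], [517.0, -330.0, 44.0]]
245 [[519.0, -316.0, 56.0], [517.0, -322.0, 53.0], [518.0, -330.0, 56.0]]
253 [[519.0, -316.0, 64.0], [517.0, -322.0, 62.0], [518.0, -329.0, 65.0]]
261 [[519.0, -317.0, 74.0], [516.0, -322.0, 70.0], [518.0, -329.0, 74.0]]
269 [[519.0, -317.0, 82.0], [517.0, -322.0, 80.0], [517.0, -328.0, 81.0]]
277 [[518.0, -317.0, 88.0], [516.0, -322.0, 86.0], [518.0, -328.0, 90.0]]
285 [[542.0, -322.0, 132.0], [516.0, -322.0, 92.0], [542.0, -329.0, 133.0]]
293 [[542.0, -322.0, 136.0], [516.0, -322.0, 98.0], [542.0, -329.0, 137.0]]
301 [[542.0, -322.0, 139.0], [512.0, -321.0, 98.0], [541.0, -329.0, 140.0]]
309 [[542.0, -322.0, 143.0], [507.0, -320.0, 96.0], [541.0, -328.0, 143.0]]
317 [[542.0, -323.0, 147.0], [537.0, -324.0, 140.0], [542.0, -328.0, 146.0]]
325 [[541.0, -322.0, 148.0], [536.0, -324.0, 142.0], [541.0, -328.0, 148.0]]
```

View pics/w3.png

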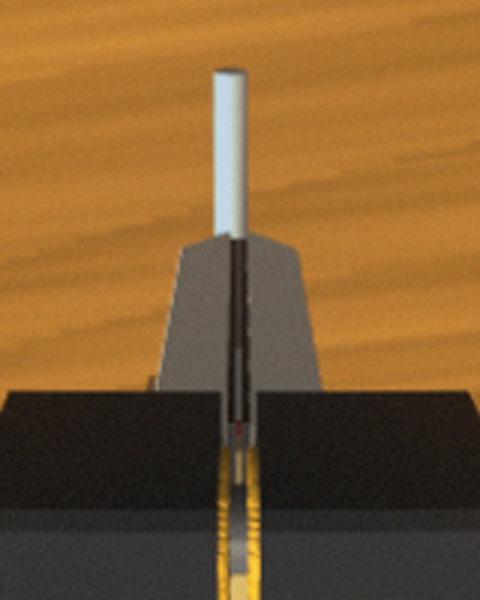

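Run:
```python
from h import *
p,d,i=grab('wrist'); P=cloud(i,d)
for v in range(224,242): print(v,[P[v,u].round(0).tolist() for u in(312,316,319,322,326)])
```

```text
224 [[515.0, -317.0, 12.0], [515.0, -320.0, 12.0], [515.0, -322.0, 13.0], [514.0, -324.0, 11.0], [509.0, -326.0, 0.0]]
225 [[514.0, -317.0, 11.0], [514.0, -320.0, 14.0], [514.0, -322.0, 13.0], [513.0, -324.0, 11.0], [508.0, -326.0, -1.0]]
226 [[514.0, -317.0, 12.0], [514.0, -320.0, 13.0], [514.0, -322.0, 14.0], [512.0, -324.0, 10.0], [507.0, -326.0, -1.0]]
227 [[513.0, -317.0, 12.0], [519.0, -320.0, 28.0], [513.0, -322.0, 14.0], [511.0, -324.0, 10.0], [506.0, -326.0, -1.0]]
228 [[519.0, -318.0, 30.0], [519.0, -320.0, 30.0], [512.0, -321.0, 14.0], [511.0, -323.0, 11.0], [518.0, -327.0, 29.0]]
229 [[519.0, -318.0, 31.0], [518.0, -320.0, 31.0], [517.0, -322.0, 28.0], [517.0, -324.0, 28.0], [518.0, -327.0, 32.0]]
230 [[519.0, -318.0, 33.0], [519.0, -320.0, 33.0], [517.0, -322.0, 30.0], [517.0, -324.0, 31.0], [518.0, -327.0, 34.0]]
231 [[519.0, -318.0, 35.0], [519.0, -320.0, 36.0], [517.0, -322.0, 31.0], [517.0, -324.0, 31.0], [518.0, -327.0, 35.0]]
232 [[519.0, -318.0, 35.0], [518.0, -320.0, 36.0], [516.0, -322.0, 31.0], [517.0, -324.0, 33.0], [518.0, -327.0, 36.0]]
233 [[nan, nan, nan],
[... 352 characters left out ...]
, 43.0], [519.0, -320.0, 43.0], [517.0, -322.0, 39.0], [516.0, -324.0, 38.0], [518.0, -327.0, 43.0]]
237 [[519.0, -318.0, 44.0], [519.0, -320.0, 44.0], [517.0, -322.0, 42.0], [517.0, -324.0, 41.0], [518.0, -326.0, 45.0]]
238 [[518.0, -318.0, 45.0], [519.0, -321.0, 46.0], [517.0, -322.0, 42.0], [517.0, -324.0, 42.0], [518.0, -326.0, 45.0]]
239 [[519.0, -318.0, 47.0], [519.0, -321.0, 48.0], [517.0, -322.0, 44.0], [517.0, -324.0, 44.0], [518.0, -326.0, 47.0]]
240 [[519.0, -318.0, 48.0], [519.0, -321.0, 49.0], [517.0, -322.0, 46.0], [517.0, -324.0, 45.0], [517.0, -326.0, 48.0]]
241 [[519.0, -318.0, 50.0], [518.0, -321.0, 50.0], [517.0, -322.0, 46.0], [517.0, -324.0, 47.0], [518.0, -326.0, 50.0]]
```

The shut fingertips are really about 28 mm above the reported TCP; the camera reads bench 0 and rod 14 in the same frame. The body height agrees with this. I'll open and lower about 22 mm more, then feel.

```bash
python3 -m handwheel '[[[0,0,0,0,0,0,0.3],[0,0,0,0,0,0,0.3],[0,0,0,0,0,0,0.3],[0,0,0,0,0,0,0.3],[0,0,0.5,0,0,0,0.3],[0,0,0.5,0,0,0,0.3],[0,0,0.4,0,0,0,0.3],[0,0,0.3,0,0,0,0.3],[0,0,0.2,0,0,0,0.3],[0,0,0,0,0,0,0.3]]]';  python3 -m handwheel '[[[0,0,0.2,0,0,0,0.3],[0,0,0,0,0,0,0.3]]]'; python3 -m handwheel '[[[0,0,0.2,0,0,0,0.3],[0,0,0,0,0,0,0.3]]]'
```

```text
t: 7.85
position: [507.3, -320.1, -19.7]
eef_rot: [[0.992, -0.122, -0.0], [-0.122, -0.992, 0.0], [-0.0, -0.0, -1.0]]
force: [-0.6, -0.4, 0.2]
finger_gap: 32.8
gripper_force: 0.0
t: 8.1
position: [507.3, -320.1, -21.6]
eef_rot: [[0.992, -0.122, -0.0], [-0.122, -0.992, 0.0], [-0.0, -0.0, -1.0]]
force: [-0.4, 1.2, -0.1]
finger_gap: 33.2
gripper_force: 0.0
t: 8.35
position: [507.3, -320.1, -23.6]
eef_rot: [[0.992, -0.122, -0.0], [-0.122, -0.992, 0.0], [-0.0, -0.0, -1.0]]
force: [0.4, 0.0, 0.2]
finger_gap: 32.9
gripper_force: 0.0
```

Tips are now at about 4–5 mm. I'll close.

```bash
python3 -m handwheel '[[[0,0,0,0,0,0,1],[0,0,0,0,0,0,1],[0,0,0,0,0,0,1],[0,0,0,0,0,0,1],[0,0,0,0,0,0,1],[0,0,0,0,0,0,1]]]'
```

```text
t: 9.1
position: [507.4, -320.1, -23.5]
eef_rot: [[0.992, -0.122, 0.0], [-0.122, -0.992, 0.0], [0.0, -0.0, -1.0]]
force: [-0.9, 0.4, 0.4]
finger_gap: 7.1
gripper_force: 30.0
```

```bash
python3 -m handwheel '[[[0.5,0,0,0,0,0,1],[1,0,0,0,0,0,1],[1,0,0,0,0,0,1],[1,0,0,0,0,0,1],[1,0,0,0,0,0,1],[1,0,0,0,0,0,1],[1,0,0,0,0,0,1],[1,0,0,0,0,0,1],[1,0,0,0,0,0,1],[1,0,0,0,0,0,1],[0,0,0,0,0,0,1],[0,0,0,0,0,0,1]]]'
python3 - <<'E'
from h import *
p,d,i=grab('side'); P=cloud(i,d)
h=cv2.cvtColor(p,cv2.COLOR_RGB2HSV).astype(int)
m=((h[...,0]<5)|(h[...,0]>174))&(h[...,1]>150)&(P[...,1]<-200)
print(m.sum(),np.nanpercentile(P[m],[5,50,95],axis=0).round(0) if m.sum() else '')
E
```

```text
t: 10.6
position: [601.9, -331.8, -23.4]
eef_rot: [[0.992, -0.122, 0.001], [-0.122, -0.992, -0.0], [0.001, 0.0, -1.0]]
force: [0.3, -0.3, -0.0]
finger_gap: 6.9
gripper_force: 30.0
0
```

```bash
python3 -m handwheel '[[[0,0,0,0,0,0,-0.2],[0,0,0,0,0,0,-0.2],[0,0,0,0,0,0,-0.2],[0,0,-1,0,0,0,-0.2],[0,0,-2,0,0,0,-0.2],[0,0,-3,0,0,0,-0.2],[0,0,-3,0,0,0,-0.2],[-2.7,0,-3,0,0,0,-0.2],[-2.7,0,0,0,0,0,-0.2],[-2.7,0,0,0,0,0,-0.2],[0,0,0,0,0,0,-0.2]]]'
cat >> h.py <<'E'
def red(i,p,P,zr=(12,30)):
    h=cv2.cvtColor(p,cv2.COLOR_RGB2HSV).astype(int)
    m=((h[...,0]<6)|(h[...,0]>172))&(h[...,1]>130)&(P[...,1]<-100)&(P[...,2]>zr[0])&(P[...,2]<zr[1])
    return m
E
python3 - <<'E'
from h import *
for n in('wrist','side','scene'):
    p,d,i=grab(n,'w4.png' if n=='wrist' else None); P=cloud(i,d); m=red(i,p,P)
    if m.sum()<10: print(n,'none');continue
    Q=P[m]; r=cv2.minAreaRect(Q[:,:2].astype(np.float32)); print(n,m.sum(),r,'z',np.percentile(Q[:,2],[5,50,95]).round(1))
E
```

```text
t: 12.02
position: [520.0, -322.5, 98.4]
eef_rot: [[0.992, -0.124, 0.001], [-0.124, -0.992, -0.001], [0.001, 0.001, -1.0]]
force: [0.4, -0.7, 0.3]
finger_gap: 56.7
gripper_force: 0.0
wrist 1033 ((526.3901977539062, -323.1241455078125), (18.339380264282227, 59.2683219909668), 82.34387969970703) z [18.3 19.5 20.7]
side 82 ((539.5236206054688, -323.7198791503906), (19.112442016601562, 29.487600326538086), 81.75358581542969) z [16.2 20.  23.1]
scene 73 ((526.5352172851562, -319.70526123046875), (25.161909103393555, 55.34528732299805), 74.62954711914062) z [13.  19.6 26.2]
```

View pics/w4.png

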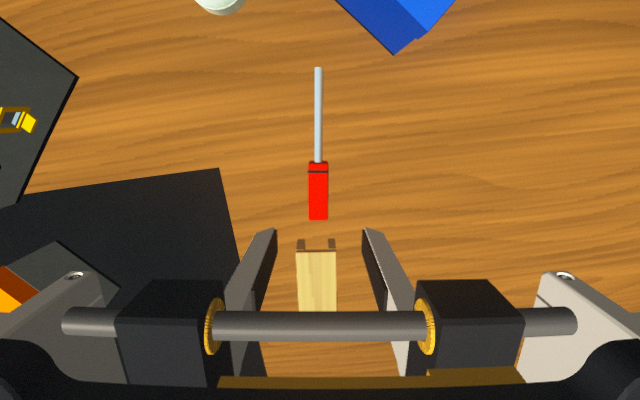

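Wrist view: the pin lies clear of the dock (handle at (318,190), tip at (318,68)). The handle's middle is at (526,−323) with its top at 19.5 mm, as expected. I'll grip the handle.

```bash
python3 -m handwheel '[[[0.6,0,1,0,0,-0.3,-0.2],[0,0,2.5,0,0,0,-0.2],[0,0,2.5,0,0,0,-0.2],[0,0,2.5,0,0,0,-0.2],[0,0,2,0,0,0,-0.2],[0,0,1.2,0,0,0,-0.2],[0,0,0.5,0,0,0,-0.2],[0,0,0,0,0,0,-0.2],[0,0,0,0,0,0,1],[0,0,0,0,0,0,1],[0,0,0,0,0,0,1],[0,0,0,0,0,0,1],[0,0,0,0,0,0,1],[0,0,0,0,0,0,1],[0,0,0,0,0,0,1]]]'
```

```text
t: 14.05
position: [527.3, -322.6, -25.3]
eef_rot: [[0.993, -0.117, 0.0], [-0.117, -0.993, -0.0], [0.0, 0.0, -1.0]]
force: [-0.4, 1.1, 2.7]
finger_gap: 19.6
gripper_force: 30.0
```

```bash
python3 -m handwheel '[[[0,0,-1,0,0,0,1],[0,0,-2,0,0,0,1],[0,0,-3,0,0,0,1],[0,0,-2.5,0,0,0,1],[-0.5,-3,0,0,0,0,1],[-0.5,-3,0,0,0,0,1],[-0.5,-3,0,0,0,0,1],[-0.5,-3,0,0,0,0,1],[-0.5,-3,0,0,0,0,1],[0,0,0,0,0,-8.5,1],[0,0,0,0,0,-8.5,1],[0,0,0,0,0,-8.5,1],[0,0,0,0,0,-8.5,1],[0,0,0,0,0,-8.5,1],[0,0,0,0,0,-8.4,1],[0,0,0,0,0,0,1],[0,0,0,0,0,0,1]]]'
python3 - <<'E'
from h import *
for n in('wrist','side'):
    p,d,i=grab(n,n+'5.png'); P=cloud(i,d); np.savez(n+'5.npz',p=p,d=d,**{k:i[k] for k in i})
w=cv2.imread('pics/wrist5.png'); s=cv2.imread('pics/side5.png')[190:330,250:410]
cv2.imwrite('pics/c5.png',np.vstack([w[:330],cv2.resize(s,(309,270))[:, :].copy() if 0 else cv2.copyMakeBorder(cv2.resize(s,(309,270)),0,0,0,331,0)]))
E
```

```text
t: 16.18
position: [520.2, -171.0, 60.2]
eef_rot: [[0.719, 0.695, 0.001], [0.695, -0.719, -0.001], [0.0, 0.001, -1.0]]
force: [-0.6, -0.1, -0.7]
finger_gap: 19.9
gripper_force: 30.0
```

View pics/c5.png

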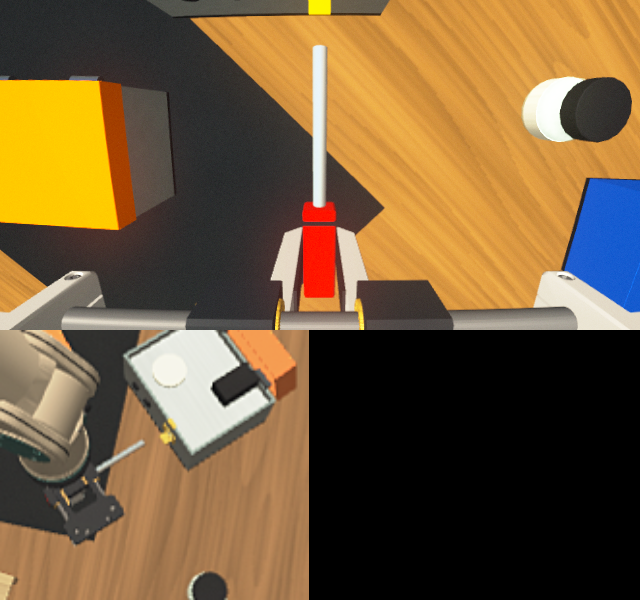

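Wrist view: the pin is held straight, rod from (320,205) to (319,46). The yellow sill at (319,6) is right ahead, and the small box (60,150) and jar (580,110) are clear. Now a fine measurement.

Run:
```python
from h import *
z=np.load('wrist5.npz'); i={k:z[k] for k in('K','k1','origin','rotation')}; p,d=z['p'],z['d']; P=cloud(i,d)
h=cv2.cvtColor(p,cv2.COLOR_RGB2HSV).astype(int)
a=np.radians(44.1); ex=np.array([np.cos(a),np.sin(a),0]); ey=np.array([-ex[1],ex[0],0])
hole=np.array([636,-61,55.])
def loc(Q): D=Q-hole; return np.c_[D@ex,D@ey,Q[:,2]]
m=(h[...,0]>20)&(h[...,0]<33)&(h[...,1]>150); m[40:]=0
L=loc(P[m]);L=L[~np.isnan(L).any(1)]; print('sill',len(L),np.percentile(L,[3,50,97],axis=0).round(1))
# rod: raised points by z between 85 and 110 rows 46..200
m=np.zeros_like(m); m[45:200,300:340]=1; m&=(P[...,2]>80)
L=loc(P[m]); print('rod',len(L),np.percentile(L,[2,50,98],axis=0).round(1)); t=np.polyfit(L[:,0],L[:,1],1); print('rod slope deg',np.degrees(t[0]),'y at x=-50',np.polyval(t,-50),'z fit',np.polyfit(L[:,0],L[:,2],1))
# panel
m=np.zeros_like(m); m[0:14,180:300]=1; L=loc(P[m]); L=L[(L[:,0]>-30)&(L[:,2]>8)]; print('panel',len(L),np.median(L,0),np.degrees(np.polyfit(L[:,1],L[:,0],1)[0]))
# side view yellow now (sill)
z=np.load('side5.npz'); i2={k:z[k] for k in('K','k1','origin','rotation')}; p,d=z['p'],z['d']; P=cloud(i2,d)
h=cv2.cvtColor(p,cv2.COLOR_RGB2HSV).astype(int)
m=(h[...,0]>20)&(h[...,0]<33)&(h[...,1]>150)&(P[...,0]>600)&(P[...,0]<680)&(P[...,1]>-100)&(P[...,1]<-30)
L=loc(P[m]); print('side yellow',L[L[:,2]>90].mean(0).round(1),L[L[:,2]<60].mean(0).round(1))
m=(h[...,1]<60)&(h[...,2]>120)&(P[...,2]>85)&(P[...,2]<110); L=loc(P[m]); k=(L[:,0]<-20)&(abs(L[:,1])<20); print('side rod',k.sum(),L[k].mean(0).round(1),L[k].max(0).round(1))
```

```text
sill 343 [[-11.3  -8.4  14.7]
 [ -6.3  -0.3  42.7]
 [  0.9   7.7  44.5]]
rod 2191 [[-126.3   -4.3   95.3]
 [ -82.2   -0.6   98.5]
 [ -44.6    3.4  100.1]]
rod slope deg -0.25218647362204044 y at x=-50 -0.6141874388969307 z fit [3.98147803e-03 9.86129399e+01]
panel 1583 [ 0.68252214 61.12913392 23.47426752] -0.27012811243128537
side yellow [2.300e+00 1.000e-01 1.012e+02] [-4.4  1.1 41.2]
side rod 68 [-79.    0.3  98.7] [-43.7   4.3 102.2]
```

```bash
python3 -m handwheel '[[[0,0,1,0,0,0,1],[0,0,2,0,0,0,1],[1,0,1,0,0,0,1],[1.5,0,0,0,0,0,1],[0,0,0,0,0,0,1],[0,0,0,0,0,0,1]]]'
python3 - <<'E'
from h import *
a=np.radians(44.1); ex=np.array([np.cos(a),np.sin(a),0]); ey=np.array([-ex[1],ex[0],0]); hole=np.array([636,-61,55.])
p,d,i=grab('wrist','w6.png'); P=cloud(i,d)
m=np.zeros((400,640),bool); m[0:200,300:340]=1
h=cv2.cvtColor(p,cv2.COLOR_RGB2HSV).astype(int); m&=(P[...,2]>45)&(P[...,2]<66)&(h[...,1]<80)
D=P[m]-hole; L=np.c_[D@ex,D@ey,P[m][:,2]]; print(len(L),np.percentile(L,[2,50,98],axis=0).round(1),np.polyfit(L[:,0],L[:,2],1),np.polyfit(L[:,0],L[:,1],1))
E
```

```text
t: 17.02
position: [538.3, -153.2, 19.9]
eef_rot: [[0.717, 0.697, 0.001], [0.697, -0.717, -0.0], [0.0, 0.001, -1.0]]
force: [-0.3, 0.6, -0.9]
finger_gap: 19.8
gripper_force: 30.0
2313 [[-100.7   -6.2   46.9]
 [ -51.4    0.3   58.1]
 [   3.6    5.3   60. ]] [-0.06372176 53.77814949] [-0.00417216 -0.04486008]
```

```bash
python3 -m handwheel '[[[0.5,0,-0.03,0,0,0,1],[0.8,0,0,0,0,0,1],[0.8,0,0,0,0,0,1],[0.8,0,0,0,0,0,1],[0,0,0,0,0,0,1]]]'; python3 -m handwheel '[[[1,0,0,0,0,0,1],[1,0,0,0,0,0,1],[1,0,0,0,0,0,1],[1,0,0,0,0,0,1],[0.5,0,0,0,0,0,1],[0,0,0,0,0,0,1]]]'
```

```text
t: 17.7
position: [559.5, -132.1, 19.8]
eef_rot: [[0.716, 0.698, 0.001], [0.698, -0.716, 0.0], [0.001, 0.0, -1.0]]
force: [1.0, 0.2, -0.9]
finger_gap: 19.3
gripper_force: 30.0
t: 18.45
position: [591.2, -101.3, 19.7]
eef_rot: [[0.717, 0.697, 0.0], [0.697, -0.717, 0.0], [0.0, 0.0, -1.0]]
force: [0.8, 0.6, -0.2]
finger_gap: 19.7
gripper_force: 30.0
```

```bash
python3 -m handwheel '[[[0.5,0,0,0,0,0,1],[0.4,0,0,0,0,0,1],[0.4,0,0,0,0,0,1],[0,0,0,0,0,0,1]]]'
```

```text
t: 18.95
position: [600.2, -92.8, 19.7]
eef_rot: [[0.717, 0.697, -0.0], [0.697, -0.717, -0.0], [-0.0, -0.0, -1.0]]
force: [-0.7, -1.4, -1.2]
finger_gap: 19.6
gripper_force: 30.0
```

```bash
python3 -m handwheel '[[[0.4,0,0,0,0,0,1],[0.3,0,0,0,0,0,1],[0.1,0,0,0,0,0,1],[0,0,0,0,0,0,1],[0,0,0,0,0,0,1]]]'
cat >> h.py <<'E'
def lidang(n='side'):
    p,d,i=grab(n); P=cloud(i,d); h=cv2.cvtColor(p,cv2.COLOR_RGB2HSV).astype(int)
    a=np.radians(44.2); ex=np.array([np.cos(a),np.sin(a)]); ey=np.array([-ex[1],ex[0]])
    m=(h[...,0]>4)&(h[...,0]<19)&(h[...,1]>170)&(P[...,2]>80)
    D=P[m]; xy=D[:,:2]-np.array([711.5,61.7]); L=np.c_[xy@ex,xy@ey,D[:,2]-100]
    L=L[(abs(L[:,0])<200)&(abs(L[:,1])<100)]
    print(n,len(L),'x,y,z above hinge pct',np.percentile(L,[2,50,98],axis=0).round(0).tolist())
    return L
E
python3 -c "
from h import *
lidang();lidang('scene')"
```

```text
t: 19.58
position: [606.1, -86.9, 19.7]
eef_rot: [[0.717, 0.697, 0.0], [0.697, -0.717, 0.0], [0.0, -0.0, -1.0]]
force: [-3.0, -2.8, -0.2]
finger_gap: 19.6
gripper_force: 30.0
side 1463 x,y,z above hinge pct [[-65.0, -87.0, 22.0], [-42.0, -16.0, 126.0], [26.0, 83.0, 139.0]]
scene 2648 x,y,z above hinge pct [[-68.0, -83.0, 19.0], [-15.0, 8.0, 85.0], [28.0, 87.0, 138.0]]
```

```bash
python3 -m handwheel '[[[0.05,0,0,0,0,0,1],[0,0,0,0,0,0,1],[0,0,0,0,0,0,1],[0,0,0,0,0,0,1]]]'
python3 -c "
from h import *
lidang();lidang('scene')"
```

```text
t: 20.18
position: [606.4, -86.8, 19.8]
eef_rot: [[0.717, 0.697, -0.0], [0.697, -0.717, -0.0], [-0.0, 0.0, -1.0]]
force: [-2.3, -2.8, -0.7]
finger_gap: 19.7
gripper_force: 30.0
side 716 x,y,z above hinge pct [[-79.0, -87.0, 22.0], [-62.0, -41.0, 123.0], [26.0, 85.0, 135.0]]
scene 2672 x,y,z above hinge pct [[-74.0, -83.0, 21.0], [-18.0, 8.0, 84.0], [27.0, 87.0, 135.0]]
```

The catch has tripped: the lid dropped to about 0.9 rad with the tip about 79 mm in. Now I withdraw the pin straight.

```bash
python3 -m handwheel '[[[-0.5,0,0,0,0,0,1],[-1,0,0,0,0,0,1],[-1.5,0,0,0,0,0,1],[-1.5,0,0,0,0,0,1],[-1.5,0,0,0,0,0,1],[-1.5,0,0,0,0,0,1],[-1.5,0,0,0,0,0,1],[-1.5,0,0,0,0,0,1],[-1.5,0,0,0,0,0,1],[-2,0,0,0,0,0,1],[0,0,1.5,0,0,0,1],[0,0,1.5,0,0,0,1],[0,0,1,0,0,0,1],[0,0,0.3,0,0,0,1],[0,0,0,0,0,0,1],[0,0,0,0,0,0,1]]]'
```

```text
t: 22.28
position: [506.4, -184.3, -22.9]
eef_rot: [[0.717, 0.697, 0.001], [0.697, -0.717, -0.0], [0.0, 0.001, -1.0]]
force: [-0.3, 0.5, -0.1]
finger_gap: 19.6
gripper_force: 30.0
```

```bash
python3 -m handwheel '[[[0,0,0.15,0,0,0,1],[0,0,0.05,0,0,0,1],[0,0,0,0,0,0,1],[0,0,0,0,0,0,0.45],[0,0,0,0,0,0,0.3],[0,0,0,0,0,0,0.1],[0,0,0,0,0,0,0],[0,0,0,0,0,0,0],[0,0,-1,0,0,0,0],[0,0,-2,0,0,0,0],[0,0,-3,0,0,0,0],[0,0,-4,0,0,0,0],[0,0,-4,0,0,0,0],[0,0,-4,0,0,0,0],[0,0,0,0,0,0,0.5],[0,0,0,0,0,0,1],[0,0,0,0,0,0,1],[0,0,0,0,0,0,1]]]'
python3 - <<'E'
from h import *
p,d,i=grab('wrist','w7.png'); P=cloud(i,d); m=red(i,p,P); Q=P[m]; print(len(Q),cv2.minAreaRect(Q[:,:2].astype(np.float32)),np.percentile(Q[:,2],[5,50,95]))
h=cv2.cvtColor(p,cv2.COLOR_RGB2HSV).astype(int)
a=np.radians(44); ex=np.array([np.cos(a),np.sin(a),0]); ey=np.array([-ex[1],ex[0],0])
D=P-np.array([506.4,-184.3,0]); m=(D@ex>35)&(D@ex<125)&(abs(D@ey)<6)&(P[...,2]>5)&(P[...,2]<30); print('rod',m.sum(),np.polyfit((D@ex)[m],P[m][:,2],1),np.percentile(P[m][:,2],[5,50,95]), (D@ex)[m].max())
L=lidang()
E
```

```text
t: 24.52
position: [505.3, -184.0, 153.8]
eef_rot: [[0.717, 0.697, -0.002], [0.697, -0.717, 0.001], [-0.001, -0.002, -1.0]]
force: [0.1, -0.2, 0.2]
finger_gap: 10.2
gripper_force: 0.0
799 ((506.0533752441406, -186.75363159179688), (58.730384826660156, 19.71843719482422), 44.40596008300781) [17.98563383 19.46236628 20.7769875 ]
rod 467 [-6.48681793e-03  1.35919766e+01] [11.15467041 13.26056044 14.62281042] 116.32808344205155
side 1997 x,y,z above hinge pct [[-79.0, -87.0, 23.0], [-44.0, -7.0, 115.0], [25.0, 84.0, 134.0]]
```

The pin lies flat (handle top 19.5 mm, rod top 13.5 mm along its length). Next I rise and go over the lid's front edge with shut fingers.

```bash
python3 -m handwheel '[[[0,0,-3,0,0,0,1],[0,0,-3,0,0,0,1],[0,0,-2.6,0,0,0,1],[4,-0.45,0,0,0,0,1],[4,-0.45,0,0,0,0,1],[4,-0.45,0,0,0,0,1],[4,-0.45,0,0,0,0,1],[4,-0.45,0,0,0,0,1],[4,-0.45,0,0,0,0,1],[3.5,-0.45,0,0,0,0,1],[0,0,0,0,0,0,1],[0,0,1.5,0,0,0,1],[0,0,1.2,0,0,0,1],[0,0,0,0,0,0,1]]]'
python3 - <<'E'
from h import *
s=read_state(); a=np.radians(44.2); d=s['position'][:2]-np.array([711.5,61.7]); print('box xy',d@[np.cos(a),np.sin(a)],d@[-np.sin(a),np.cos(a)])
p,d,i=grab('wrist','w8.png'); P=cloud(i,d); h=cv2.cvtColor(p,cv2.COLOR_RGB2HSV).astype(int)
m=(h[...,0]>4)&(h[...,0]<19)&(h[...,1]>170)&(P[...,2]>110); D=P[m]; xy=D[:,:2]-[711.5,61.7]; L=np.c_[xy@[np.cos(a),np.sin(a)],xy@[-np.sin(a),np.cos(a)],D[:,2]-100]
L=L[(abs(L[:,1])<90)&(L[:,0]>-130)&(L[:,0]<30)]
for x in range(-90,30,10):
    k=abs(L[:,0]-x)<3
    if k.sum()>5: print(x,k.sum(),np.percentile(L[k,2],[5,50,95]).round(1))
E
```

```text
t: 26.38
position: [679.7, 28.6, 212.1]
eef_rot: [[0.718, 0.696, -0.003], [0.696, -0.718, -0.001], [-0.003, -0.002, -1.0]]
force: [0.7, 0.0, 0.6]
finger_gap: 0.3
gripper_force: 0.0
box xy -45.88463695231445 -1.6158159150894456
-80 448 [115.7 117.2 118.5]
-70 822 [121.6 123.6 125.7]
-60 909 [128.8 131.  132.9]
-50 2443 [122.3 126.5 130.5]
-40 2675 [108.9 113.  117.7]
-30 2245 [ 95.1  99.2 103.1]
-20 2022 [80.7 85.2 89.4]
-10 1734 [67.3 71.3 75.7]
0 1536 [53.1 57.1 60.9]
10 1296 [39.8 43.6 47.4]
20 1221 [25.9 29.8 33.5]
```

View pics/w8.png

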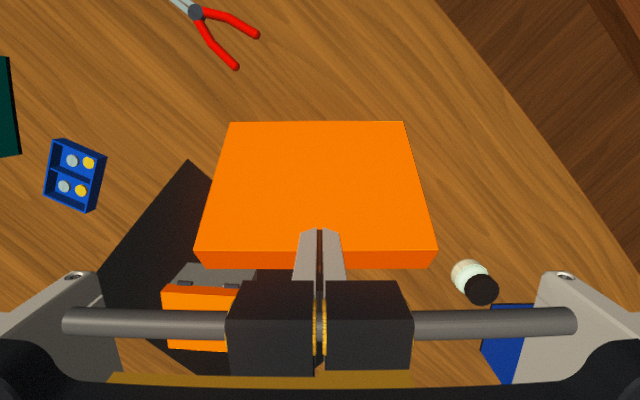

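Wrist view: the lid's orange outer face runs from its top edge (315,250) to the hinge (318,122), and the shut fingertips are over it at (320,232). The profile gives about 0.94 rad, with the edge 231 mm high. I'll press down along the lid's arc.

```bash
python3 -m handwheel '[[[0.4,0,0.5,0,0,0,1],[0,0,0.5,0,0,0,1],[0,0,0.4,0,0,0,1],[0,0,0.2,0,0,0,1],[-0.4,0,0.2,0,0,0,1],[-0.4,0,0.2,0,0,0,1],[-0.4,0,0.2,0,0,0,1],[-0.4,0,0.2,0,0,0,1]]]'; python3 -m handwheel '[[[-0.55,0,0.37,0,0,0,1],[-0.55,0,0.37,0,0,0,1],[-0.52,0,0.42,0,0,0,1],[-0.52,0,0.42,0,0,0,1]]]'
python3 -c "
from h import *
lidang('scene')"
```

```text
t: 27.42
position: [672.5, 21.4, 189.8]
eef_rot: [[0.717, 0.697, 0.0], [0.697, -0.717, 0.0], [0.0, 0.0, -1.0]]
force: [0.5, 1.0, 0.5]
finger_gap: 0.5
gripper_force: 0.4
t: 27.92
position: [656.9, 6.1, 173.7]
eef_rot: [[0.717, 0.697, -0.0], [0.697, -0.717, -0.0], [-0.0, 0.0, -1.0]]
force: [0.1, -0.1, 1.3]
finger_gap: 0.6
gripper_force: 0.5
scene 303 x,y,z above hinge pct [[-110.0, -88.0, 9.0], [-56.0, 85.0, 66.0], [22.0, 89.0, 111.0]]
```

```bash
python3 -m handwheel '[[[-0.48,0,0.46,0,0,0,1],[-0.48,0,0.46,0,0,0,1],[-0.43,0,0.51,0,0,0,1],[-0.43,0,0.51,0,0,0,1],[-0.38,0,0.54,0,0,0,1],[-0.38,0,0.54,0,0,0,1],[-0.32,0,0.58,0,0,0,1],[-0.32,0,0.58,0,0,0,1]]]'; python3 -m handwheel '[[[-0.26,0,0.61,0,0,0,1],[-0.26,0,0.61,0,0,0,1],[-0.2,0,0.5,0,0,0,1],[0,0,0,0,0,0,1]]]'
```

```text
t: 28.98
position: [634.0, -15.9, 131.8]
eef_rot: [[0.717, 0.697, -0.0], [0.697, -0.717, -0.0], [-0.0, 0.0, -1.0]]
force: [0.4, -0.6, 0.2]
finger_gap: 0.6
gripper_force: 0.4
t: 29.48
position: [628.5, -20.7, 114.4]
eef_rot: [[0.717, 0.697, -0.001], [0.697, -0.717, 0.0], [-0.001, -0.001, -1.0]]
force: [-0.2, 0.3, 1.3]
finger_gap: 0.3
gripper_force: 0.0
```

```bash
python3 -m handwheel '[[[0,0,0.3,0,0,0,1],[0,0,0.3,0,0,0,1],[0,0,0.2,0,0,0,1],[0,0,0,0,0,0,1]]]'; python3 -m handwheel '[[[0,0,0.15,0,0,0,1],[0,0,0.1,0,0,0,1],[0,0,0,0,0,0,1]]]';  python3 -m handwheel '[[[0,0,0.15,0,0,0,1],[0,0,0,0,0,0,1]]]'
python3 -c "
from h import *
lidang('scene')"
```

```text
t: 29.98
position: [629.0, -20.7, 106.8]
eef_rot: [[0.717, 0.697, -0.0], [0.697, -0.717, 0.0], [-0.0, -0.0, -1.0]]
force: [0.3, -0.3, -0.8]
finger_gap: 0.7
gripper_force: 0.0
t: 30.35
position: [629.2, -20.8, 105.3]
eef_rot: [[0.717, 0.697, 0.0], [0.697, -0.717, -0.0], [0.0, 0.0, -1.0]]
force: [-1.0, -0.8, 4.7]
finger_gap: 0.7
gripper_force: 2.5
t: 30.6
position: [629.2, -20.8, 105.1]
eef_rot: [[0.717, 0.697, 0.001], [0.697, -0.717, -0.0], [0.001, 0.001, -1.0]]
force: [-4.7, -0.9, 13.7]
finger_gap: 0.4
gripper_force: 6.5
scene 870 x,y,z above hinge pct [[-139.0, -87.0, 6.0], [-75.0, 4.0, 32.0], [6.0, 88.0, 40.0]]
```

Force rises to 14 N at a hard stop with the tip at 133 mm, so the lid is closed. I'll retreat upward and verify.

```bash
python3 -m handwheel '[[[0,0,-0.5,0,0,0,1],[0,0,-2,0,0,0,1],[0,0,-3,0,0,0,1],[-3,0,-3,0,0,0,1],[-4,0,-3,0,0,0,1],[-4,0,-1,0,0,0,1],[-4,0,0,0,0,0,1],[0,0,0,0,0,0,1],[0,0,0,0,0,0,1]]]'
python3 - <<'E'
from h import *
p,d,i=grab('wrist','w9.png'); P=cloud(i,d); h=cv2.cvtColor(p,cv2.COLOR_RGB2HSV).astype(int); a=np.radians(44.2)
m=(h[...,0]>4)&(h[...,0]<19)&(h[...,1]>170)&(P[...,2]>120); D=P[m]; xy=D[:,:2]-[711.5,61.7]; L=np.c_[xy@[np.cos(a),np.sin(a)],xy@[-np.sin(a),np.cos(a)],D[:,2]-100]
L=L[(abs(L[:,1])<86)&(L[:,0]>-136)&(L[:,0]<0)]; print(len(L),np.polyfit(L[:,0],L[:,2],1))
p,d,i=grab('side'); P=cloud(i,d); m=red(i,p,P); print('pin red',m.sum(),np.nanpercentile(P[m],[5,50,95],axis=0).round(0).tolist())
E
```

```text
t: 31.78
position: [522.2, -124.6, 228.1]
eef_rot: [[0.717, 0.697, 0.001], [0.697, -0.717, 0.001], [0.001, 0.0, -1.0]]
force: [0.5, -0.3, -0.4]
finger_gap: 0.8
gripper_force: 0.0
5 [-0.25990095  0.11385876]
pin red 160 [[483.0, -207.0, 16.0], [503.0, -188.0, 20.0], [524.0, -168.0, 23.0]]
```

View pics/w9.png

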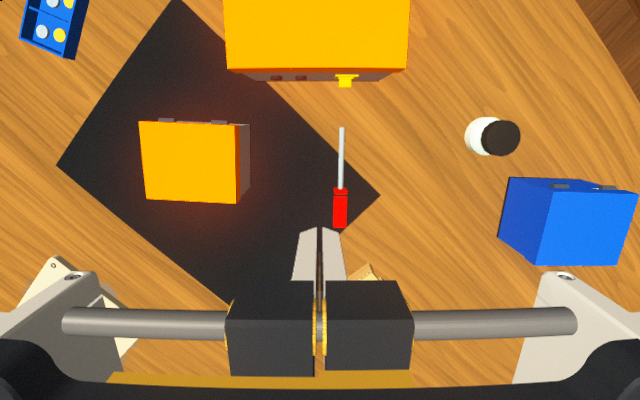

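The view shows the lid shut at (317,40) and the pin flat at (341,180), clear of the box. The hue mask missed the brighter lid, so I'll check its tilt once more.

Run:
```python
from h import *
a=np.radians(44.2)
for n in('wrist','side','scene'):
    p,d,i=grab(n); P=cloud(i,d); xy=P[...,:2]-[711.5,61.7]; x=xy@[np.cos(a),np.sin(a)]; y=xy@[-np.sin(a),np.cos(a)]; z=P[...,2]
    m=(x>-132)&(x<-10)&(abs(y)<78)&(z>115)&(z<165)
    c=np.linalg.lstsq(np.c_[x[m],np.ones(m.sum())],z[m],rcond=None)[0] if m.sum()>20 else None
    print(n,m.sum(),c, np.median(z[m]))
st()
```

```text
wrist 9755 [3.33923895e-05 1.32855581e+02] 132.86104781042496
side 2637 [8.29466300e-05 1.32879581e+02] 132.84665844457822
scene 1593 [1.99483543e-03 1.34795604e+02] 134.5668096589891
32.025 [ 522.  -124.3  227.7] [ 0.1  0.3 -0.3] 0.31244711810833614 0.0 [[0.716, 0.698, -0.0], [0.698, -0.716, 0.0], [0.0, -0.0, -1.0]]
```

The lid is level at 133 mm, so it is fully closed.

```bash
python3 -c "
from station import sign_off
print(sign_off())"
```

```text
the job is handed in; nothing more can be done
None
```

The job is handed in: the pin tripped the catch and lies flat on the bench out of the hole, the lid is fully closed (level at 133 mm), and nothing I did went near the tray, jar or pliers; the judge's result was not shown.

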